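Lay the breakfast corner and cover the dishes from flies

TASK

Lay the breakfast corner: slide every full white dish across the tablecloth, without lifting or tipping it, so that it stands wholly within a green round mat of its own, and slide the glass sugar jar in the same way so that it stands wholly within the cork coaster. Keep the flies off by setting one of the empty blue bowls mouth-down on each dish, level and squarely rim on rim, so that it stays there. Do not disturb the mug, the wooden spoon and the yellow scoop.

Things in the scene. Friction and masses are not known exactly. Their poses are not given: they have to be found in the camera images.
- dish0: Full white dish (fried dough balls, part of it, below the rim), round, 40 mm high, 320 to 520 g; two or three dishes are present. Underside 84 mm across, side widening to 92 mm, flat rim on top 5 mm thick, 96 mm outside, 72 mm inside. Too wide to grip; slides when pushed low; two fingers about 60 mm apart behind it keep it centred. Origin: centre of the underside; z up.
- dish1: Full white dish (fried dough balls, part of it, below the rim), round, 40 mm high, 320 to 520 g; two or three dishes are present. Underside 84 mm across, side widening to 92 mm, flat rim on top 5 mm thick, 96 mm outside, 72 mm inside. Too wide to grip; slides when pushed low; two fingers about 60 mm apart behind it keep it centred. Origin: centre of the underside; z up.
- dish2: Full white dish (fried dough balls, part of it, below the rim), round, 40 mm high, 320 to 520 g; two or three dishes are present. Underside 84 mm across, side widening to 92 mm, flat rim on top 5 mm thick, 96 mm outside, 72 mm inside. Too wide to grip; slides when pushed low; two fingers about 60 mm apart behind it keep it centred. Origin: centre of the underside; z up.
- cover0: Blue plastic bowl, mouth-down, 90 g, 50 mm high; three, any fits any dish, one may be left over. Flat rim at the bottom, 5 mm thick, 96 mm outside, 72 mm inside, as the dishes' rims; narrows to 52 mm at 31 mm height; above, to 50 mm, its upright round foot, 46 mm across, to grip from above. Origin: mouth centre, in the rim plane; z to the foot. On a dish: 40 mm above the dish's origin.
- cover1: Blue plastic bowl, mouth-down, 90 g, 50 mm high; three, any fits any dish, one may be left over. Flat rim at the bottom, 5 mm thick, 96 mm outside, 72 mm inside, as the dishes' rims; narrows to 52 mm at 31 mm height; above, to 50 mm, its upright round foot, 46 mm across, to grip from above. Origin: mouth centre, in the rim plane; z to the foot. On a dish: 40 mm above the dish's origin.
- cover2: Blue plastic bowl, mouth-down, 90 g, 50 mm high; three, any fits any dish, one may be left over. Flat rim at the bottom, 5 mm thick, 96 mm outside, 72 mm inside, as the dishes' rims; narrows to 52 mm at 31 mm height; above, to 50 mm, its upright round foot, 46 mm across, to grip from above. Origin: mouth centre, in the rim plane; z to the foot. On a dish: 40 mm above the dish's origin.
- mat0: Flat green round mat printed on the tablecloth, 130 mm across, no thickness to catch on. Origin: its centre. Always three; any dish may go on any mat, one dish to a mat.
- mat1: Flat green round mat printed on the tablecloth, 130 mm across, no thickness to catch on. Origin: its centre. Always three; any dish may go on any mat, one dish to a mat.
- mat2: Flat green round mat printed on the tablecloth, 130 mm across, no thickness to catch on. Origin: its centre. Always three; any dish may go on any mat, one dish to a mat.
- jar: Squat closed sugar jar of glass with a steel screw lid, 84 mm across, 74 mm high (its top 18 mm a lid 76 mm across), 400 to 650 g. Origin: centre of the underside; z up. Slides on the table when pushed low on its side.
- coaster: Flat round cork-coloured coaster printed on the tablecloth, 120 mm across, no thickness to catch on. Origin: its centre.
- mug: Bystander: stainless steel mug, 70 mm across, 75 mm high, on the far side. Origin: centre of the underside.
- spoon: Bystander: wooden spoon, 240 mm long, lying crosswise near the robot's base. Origin: centre of its underside, x along the spoon.
- scoop: Bystander: yellow plastic scoop, 150 mm long, 30 mm high, on the far right. Origin: underside, near the middle; x towards the scoop end.
There are look-alikes about, which are no part of the job. What is shaped like the cover1 but pink or red is not meant.

How it is judged:
By the outcome, as a careful person would: the job done as asked, in the order asked, and still so for the second after the job is handed in, with the robot touching nothing.
Of dish0, dish1, dish2 only 2 to 3 are there at a start; the rules pass over those that are not, and their reading is None.
At some moment in a run one of jar may be knocked a few centimetres aside while the robot is not near it.
Once in a run the grip may slacken for a moment while it holds something.
It also fails if it takes over 210 s, if anything falls off the work surface, if the arm or the gripper's body presses on something with over 40 N, if the wrist force passes 120 N, or if a joint passes its speed limit or range.

ROBOT

A 6-joint arm with a two-finger parallel gripper is mounted at the origin on the work surface. World frame = base frame: x ahead of the robot, y to its left, z up, the work surface at z = 0. Lengths are in m, angles in rad, forces in N, time in s.
With the tool pointing down it reaches from about 0.25 to 0.775 m from the base axis. Payload 4 kg.
Tool frame: the origin (TCP) lies between the finger pads; the fingertips stand env.tip_reach ahead of it and the grasp point (between the pads) lies 5 mm behind it (env.tip_reach is the distance from the TCP to the fingertips, in m); z points along the fingers, y is the direction in which the jaws open and shut (so a half turn about z gives the same grasp; the last joint's range is limited). The gripper opens to 94 mm and grips with 3 to 60 N. Pads are 16 mm wide; open, the fingers measure 119 mm over their backs; the gripper's body (75 mm by 177 mm) begins 78 mm behind the grasp point.
Start: joints at [1.18, 0.087, 1.371, -0, 1.684, -0.103], TCP at [0.156, 0.527, 0.22] pointing down, gripper open.
Joint ranges: [-3.1, 3.1], [-0.76, 2.03], [0.27, 2.55], [-1.08, 4.22], [0.17, 2.65], [-2.57, 2.57]. Speed limits (rad/s): [2.79, 2.79, 3.14, 3.14, 3.14, 3.14].

INTERFACE

Orientations are given as a 3x3 rotation matrix whose columns are the frame's x, y, z axes.
In Python, from workcell import env gives the robot as it stands. Calls block until the motion is done:
- env.move_to(position, orientation): joint-space move of the TCP to a pose.
- env.movel(position, rate=0.15, rotation=None): straight line of the TCP; rotation=None keeps the orientation; rate is the mean speed in m/s.
- env.move_joints(angles): joint-space move.
- env.command_gripper(opening, grip_force=None): finger opening in m; grip_force is the grip in N (None keeps the last); returns when the fingers have stopped.
- env.hold(seconds).
- env.inverse_kinematics(position, orientation): joint angles nearest the present ones, or None.
- env.read_camera(name): name is "scene" or "top"; returns a dict with "frame" (480x640x3 uint8, red, green, blue), "K" (3x3 intrinsics, pixels), "distortion" ([k1, k2, p1, p2, k3] as OpenCV has them; the pictures are not rectified), "position" and "orientation" of the camera in the world. Camera axes: x right, y up, looking along -z (the intrinsics and any distortion apply to the point x, -y, -z); pixel columns grow to the right and rows downward; lengths in m; the calibration is good to about 2 mm. A picture is of the moment at which its call begins. There is no depth.
A pose or a line that the arm cannot do raises env.IKError and nothing moves.
- env.hand_in(): hands the job in, once; it reports no verdict.
Readings, each from a call of its own:
- env.read_t(): time.
- env.read_joint_pos(): joint angles.
- env.read_qd(): joint speeds.
- env.read_effort(): joint torques, N m.
- env.read_ee_pos(): TCP position.
- env.read_orientation(): TCP orientation.
- env.read_force(): force on the tool from outside, world axes, zero at the start.
- env.read_torque(): the same for the moment, N m.
- env.read_gripper_width(): finger opening in m.
Only numpy, scipy, OpenCV 4.12 (cv2) and the standard library are available. Lean on these libraries where they do the work, as an engineer would, in place of code of your own. Each camera call takes 0.05 s, during which the arm holds its last target.

## Working session

There is one attempt and no reset: what is moved stays moved. The work goes in short steps, each a Python script; the robot and the scene stay as the last script left them, time stands still between calls to the robot, and variables do not carry over. Pictures are saved under pics/ and viewed, and the job is handed in when it is done.

```bash
ls; mkdir -p pics; python3 - <<'E'
from workcell import env
import cv2, numpy as np
np.set_printoptions(precision=4,suppress=True)
for n in ("scene","top"):
    c=env.read_camera(n)
    cv2.imwrite(f"pics/{n}0.png",c["frame"][:,:,::-1])
    print(n,c["K"],c["distortion"],c["position"],c["orientation"])
print(env.read_t(),env.tip_reach,env.read_ee_pos(),env.read_orientation(),env.read_gripper_width())
E
```

```text
pics
scene [[616.9339   0.     325.2542]
 [  0.     616.9339 239.8298]
 [  0.       0.       1.    ]] [-0.1336  0.      0.      0.      0.    ] [1.6351 0.2205 1.1704] [[-0.2602 -0.6813  0.6842]
 [ 0.9656 -0.1815  0.1865]
 [-0.0029  0.7092  0.705 ]]
top [[521.8172   0.     323.723 ]
 [  0.     521.8172 240.7909]
 [  0.       0.       1.    ]] [-0.0193  0.      0.      0.      0.    ] [ 0.282  -0.0747  1.1703] [[-0.0172  0.9742 -0.2251]
 [-0.9998 -0.0183 -0.0027]
 [-0.0067  0.225   0.9743]]
0.1 0.014 [0.156  0.527  0.2184] [[-0.9589  0.2838 -0.0008]
 [ 0.2838  0.9589 -0.0018]
 [ 0.0002 -0.0019 -1.    ]] 0.09368536958504718
```

View pics/top0.png

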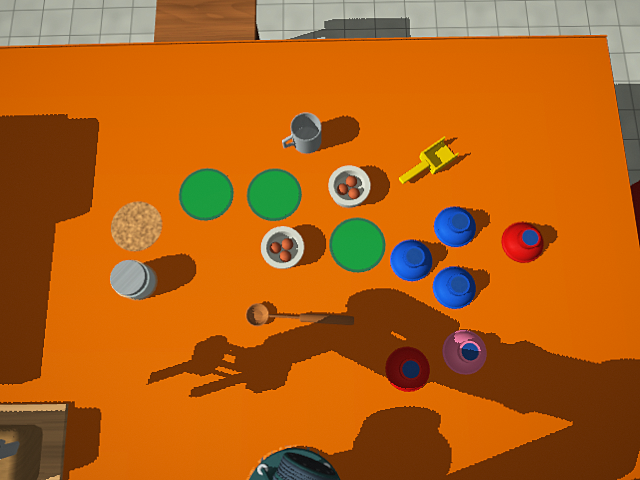

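View pics/scene0.png

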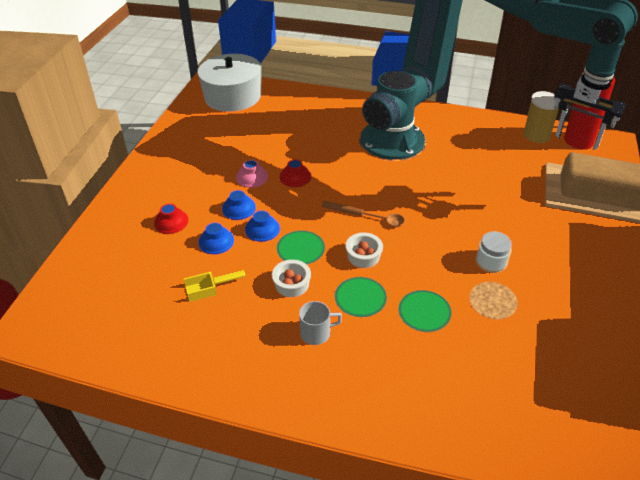

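The top view shows two white dishes at (349,186) and (283,247), and green mats at (206,194), (274,194) and (357,245). The blue bowls are at (411,260), (455,227) and (454,287). The jar's lid is at about (130,277), and the coaster is at (136,226). The red and pink bowls are decoys.

```bash
cat > h.py <<'E'
from workcell import env
import cv2, numpy as np
np.set_printoptions(precision=4,suppress=True)
def cast(c,px,z):
    px=np.asarray(px,float).reshape(-1,1,2)
    n=cv2.undistortPoints(px,c["K"],np.array(c["distortion"],float)).reshape(-1,2)
    d=np.c_[n[:,0],-n[:,1],-np.ones(len(n))]@np.array(c["orientation"]).T
    p=np.array(c["position"]); s=(z-p[2])/d[:,2]
    return (p+d*s[:,None])[:,:2]
def circ(P):
    P=np.asarray(P); keep=np.ones(len(P),bool)
    for _ in range(4):
        Q=P[keep]; a,b,k=np.linalg.lstsq(np.c_[2*Q,np.ones(len(Q))],(Q**2).sum(1),rcond=None)[0]
        r=np.sqrt(k+a*a+b*b); e=np.abs(np.hypot(*(P-[a,b]).T)-r); keep=e<max(.0025,2*np.median(e))
    return np.array([a,b,r]),e[keep].mean(),keep.mean()
R={'green':((50,90,40),(80,255,255)),'blue':((105,150,60),(125,255,255)),
   'white':((0,0,110),(180,75,255)),'cork':((8,50,90),(22,175,235)),'red':((170,120,60),(180,255,255))}
def blobs(f,col,amin=300,box=None):
    hsv=cv2.cvtColor(f,cv2.COLOR_RGB2HSV); m=cv2.inRange(hsv,*map(np.array,R[col]))
    if box is not None:
        k=np.zeros_like(m); x0,y0,x1,y1=box; k[y0:y1,x0:x1]=1; m*=k
    m=cv2.morphologyEx(m,cv2.MORPH_CLOSE,np.ones((3,3)))
    cs,_=cv2.findContours(m,cv2.RETR_EXTERNAL,cv2.CHAIN_APPROX_NONE)
    return [x[:,0,:] for x in cs if cv2.contourArea(x)>amin]
def look(name="top",save=None):
    c=env.read_camera(name)
    if save: cv2.imwrite(f"pics/{save}.png",c["frame"][:,:,::-1])
    return c
def find(c,col,z,box=None,amin=300):
    out=[]
    for b in blobs(c["frame"],col,amin,box):
        # contour pixels sit half a pixel inside the edge: hull
        h=cv2.convexHull(b)[:,0,:]
        m=np.zeros(c["frame"].shape[:2],np.uint8); cv2.fillPoly(m,[h],255)
        cs=cv2.findContours(m,0,cv2.CHAIN_APPROX_NONE)[0][0][:,0,:]
        q,e,k=circ(cast(c,cs,z)); out.append((q,e,k,b.mean(0)))
    return out
def tool(phi,tilt=0.0):
    """tool x along heading phi (horizontal), z down, leaning so that tips lead by tilt"""
    f=np.array([np.cos(phi),np.sin(phi),0]); u=np.array([0,0,1.])
    z=-u*np.cos(tilt)+f*np.sin(tilt); x=f*np.cos(tilt)+u*np.sin(tilt); y=np.cross(z,x)
    return np.c_[x,y,z]
E
python3 - <<'E'
from h import *
c=look()
for col,z in (('green',0),('blue',.0025),('white',.038),('cork',0)):
    for q,e,k,px in find(c,col,z): print(col,q,round(e,4),round(k,2),px)
print("scene")
c=look("scene")
for col,z in (('green',0),('blue',.0025),('white',.04),('cork',0)):
    for q,e,k,px in find(c,col,z): print(col,q,round(e,4),round(k,2),px)
E
```

```text
green [ 0.5426 -0.1477  0.0628] 0.0006 1.0 [357.2372 244.7821]
green [0.6674 0.0441 0.0628] 0.0006 1.0 [274.0604 194.4966]
green [0.6716 0.2048 0.0628] 0.0006 1.0 [206.4342 194.1118]
blue [ 0.4392 -0.3623  0.0471] 0.0005 1.0 [453.7607 287.2821]
blue [ 0.5034 -0.2687  0.0468] 0.0005 1.0 [410.7913 260.1565]
blue [ 0.5804 -0.374   0.0472] 0.0005 1.0 [454.4825 226.5088]
white [0.4664 0.3579 0.0429] 0.001 0.8 [129.7321 278.7857]
white [0.5319 0.0213 0.0473] 0.0006 1.0 [282.1429 247.084 ]
white [ 0.6722 -0.1309  0.0478] 0.0009 0.9 [348.7069 185.6466]
white [ 1.0898 -0.4086  0.3183] 0.1196 1.0 [462.6945  21.4989]
white [1.1233 0.5368 0.1471] 0.046 1.0 [76.438  21.3013]
cork [0.0717 0.6055 0.0229] 0.002 0.81 [  7.4028 467.5694]
cork [0.1258 0.5627 0.0841] 0.0076 0.78 [ 40.5882 434.1799]
cork [0.5965 0.3653 0.0587] 0.0006 1.0 [135.8633 226.1079]
scene
green [0.6704 0.2062 0.0618] 0.0007 1.0 [424.3282 310.458 ]
green [0.6672 0.0458 0.0616] 0.0008 1.0 [360.4127 296.5873]
green [ 0.5421 -0.1461  0.0614] 0.0008 0.83 [300.4123 246.8596]
blue [ 0.5778 -0.3739  0.0484] 0.0017 0.75 [215.5    239.1932
[... 616 characters left out ...]
6327  38.6694]
white [-0.219  -0.8117  0.3122] 0.0512 0.8 [223.0462  64.9604]
white [-0.238  -0.9318  0.3706] 0.0548 0.83 [138.7147  74.1949]
white [-0.9016  0.1907  0.2001] 0.0089 0.64 [478.8158  21.3816]
white [-0.8189 -0.3667  0.2137] 0.0621 0.91 [341.6093  15.6291]
white [-0.6567 -1.5307  0.3596] 0.0244 0.64 [83.5553 11.0678]
cork [0.5947 0.367  0.0587] 0.0007 1.0 [493.1681 300.1261]
cork [0.0552 0.6432 0.1573] 0.0065 0.71 [590.2617 185.5234]
cork [-0.2438  0.4608  0.1097] 0.0094 0.63 [539.8814 122.1186]
cork [-0.3676 -0.4039  0.2695] 0.0236 0.8 [298.7598  75.6305]
cork [ 0.1749 -1.4414  0.7281] 0.121 0.83 [ 48.538  142.7696]
cork [-0.9188 -0.4052  0.2238] 0.0711 0.91 [341.544    4.2932]
```

```bash
python3 - <<'E'
from h import *
c=look();f=c["frame"]
a=cv2.resize(f[250:310,95:175],None,fx=5,fy=5,interpolation=cv2.INTER_NEAREST)
c2=look("scene");b=cv2.resize(c2["frame"][222:282,465:525],None,fx=5,fy=5,interpolation=cv2.INTER_NEAREST)
cv2.imwrite("pics/jar0.png",np.hstack([a,b])[:,:,::-1])
for nm,p,q in(("A->M1",(.672,-.131),(.5426,-.1477)),("A->M2",(.672,-.131),(.6674,.0441)),("B->M2",(.532,.0213),(.6674,.0441)),("B->M1",(.532,.0213),(.5426,-.1477)),("J",(.45,.35),(.5965,.3653))):
    p=np.array(p);q=np.array(q);d=q-p;L=np.hypot(*d);u=d/L;phi=np.arctan2(u[1],u[0])
    for tilt in(0,.2,.25):
        for fl in (0,1):
            o=[]
            for s in(-.075,-.045,L-.038):
                T=tool(phi,tilt)
                if fl: T=T*np.array([-1,-1,1])
                j=env.inverse_kinematics(np.r_[p+u*s,.02],T); o.append(None if j is None else np.round(j,2))
            print(nm,tilt,fl,o)
E
```

```text
A->M1 0 0 [array([-0.24,  0.64,  1.04, -0.  ,  1.46, -1.94]), array([-0.25,  0.58,  1.14, -0.  ,  1.43, -1.95]), array([-0.34,  0.31,  1.52, -0.  ,  1.32, -2.04])]
A->M1 0 1 [array([-0.24,  0.64,  1.04, -0.  ,  1.46,  1.21]), array([-0.25,  0.58,  1.14, -0.  ,  1.43,  1.19]), array([-0.34,  0.31,  1.52, -0.  ,  1.32,  1.11])]
A->M1 0.2 0 [array([-0.21,  0.8 ,  0.8 , -0.07,  1.73, -1.91]), array([-0.22,  0.73,  0.92, -0.07,  1.68, -1.92]), array([-0.29,  0.44,  1.35, -0.08,  1.53, -1.98])]
A->M1 0.2 1 [array([-0.21,  0.8 ,  0.8 , -0.07,  1.73,  1.23]), array([-0.22,  0.73,  0.92, -0.07,  1.68,  1.22]), array([-0.29,  0.44,  1.35, -0.08,  1.53,  1.16])]
A->M1 0.25 0 [array([-0.2 ,  0.84,  0.74, -0.08,  1.8 , -1.91]), array([-0.21,  0.77,  0.86, -0.08,  1.75, -1.92]), array([-0.28,  0.48,  1.31, -0.1 ,  1.59, -1.97])]
A->M1 0.25 1 [array([-0.2 ,  0.84,  0.74, -0.08,  1.8 ,  1.23]), array([-0.21,  0.77,  0.86, -0.08,  1.75,  1.22]), array([-0.28,  0.48,  1.31, -0.1 ,  1.59,  1.17])]
A->M2 0 0 [array([-0.38,  0.53,  1.21, -0.  ,  1.4 , -0.4 ]), array([-0.34,  0.51,  1.24, -0.  ,  1.39, -0
[... 2335 characters left out ...]
array([ 0.49,  0.45,  1.33, -0.  ,  1.36, -1.19])]
J 0.2 0 [array([ 0.7 ,  0.02,  1.87, -0.13,  1.09,  2.22]), array([ 0.67,  0.07,  1.82, -0.12,  1.09,  2.18]), array([ 0.53,  0.33,  1.5 , -0.09,  1.13,  2.03])]
J 0.2 1 [array([ 0.7 ,  0.02,  1.87, -0.13,  1.09, -0.92]), array([ 0.67,  0.07,  1.82, -0.12,  1.09, -0.96]), array([ 0.53,  0.33,  1.5 , -0.09,  1.13, -1.11])]
J 0.25 0 [array([ 0.72, -0.  ,  1.9 , -0.17,  1.05,  2.26]), array([ 0.69,  0.05,  1.85, -0.16,  1.04,  2.22]), array([ 0.54,  0.31,  1.54, -0.12,  1.07,  2.05])]
J 0.25 1 [array([ 0.72, -0.  ,  1.9 , -0.17,  1.05, -0.88]), array([ 0.69,  0.05,  1.85, -0.16,  1.04, -0.92]), array([ 0.54,  0.31,  1.54, -0.12,  1.07, -1.09])]
```

View pics/jar0.png

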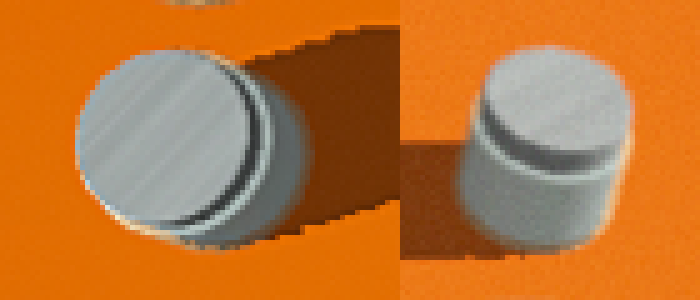

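The crop shows the lid clearly as a grey disc centred near (127.7,277) in the top view, with a dark ring separating it from the glass. I will fit the lid disc in both views and start pushing.

```bash
cat >> h.py <<'E'
def jar(c):
    """lid disc (z=.074) centre in top view, from the brushed grey disc; ray cast"""
    f=c["frame"]; hsv=cv2.cvtColor(f,cv2.COLOR_RGB2HSV)
    m=cv2.inRange(hsv,np.array((0,0,125)),np.array((180,60,255)))
    m=cv2.morphologyEx(m,cv2.MORPH_OPEN,cv2.getStructuringElement(cv2.MORPH_ELLIPSE,(9,9)))
    best=None
    for x in cv2.findContours(m,0,cv2.CHAIN_APPROX_NONE)[0]:
        if not 500<cv2.contourArea(x)<1500: continue
        P=cast(c,x[:,0,:],.074)
        q,e,k=circ(P)
        if q[1]>.2 and .3<q[0]<.9 and abs(q[2]-.0375)<.006: best=(q,e,k,x[:,0].mean(0))
    return best
E
python3 - <<'E'
from h import *
c=look(); c2=look("scene")
print(jar(c)); print(cast(c,[(127.7,277)],.074),cast(c2,[(496.6,241.7)],.074))
E
```

```text
(array([0.4645, 0.3492, 0.0359]), np.float64(0.0006546043061317888), np.float64(1.0), array([127.0833, 276.9375]))
[[0.4638 0.3479]] [[0.4656 0.3523]]
```

```bash
cat >> h.py <<'E'
HOME=[1.18,.087,1.371,0,1.684,-.103]
def push(p,q,off=.0415,tilt=.2,z=.022,back=.03,flip=None,rate=.06,opening=.06):
    p=np.array(p);q=np.array(q);d=q-p;L=np.hypot(*d);u=d/L;phi=np.arctan2(u[1],u[0])
    best=None;j0=env.read_joint_pos()
    for fl in(0,1):
        T=tool(phi,tilt)*(np.array([-1,-1,1]) if fl else 1)
        if fl: T=T  # same lean, half turn about tool z
        js=[env.inverse_kinematics(np.r_[p+u*s,zz],T) for s,zz in((-off-back,.15),(-off-back,z),(L-off,z),(L-off-.03,.15))]
        if any(j is None for j in js): continue
        cost=np.abs(js[0]-j0).max()
        if best is None or cost<best[0]: best=(cost,T)
    T=best[1]
    env.command_gripper(opening)
    env.move_to(np.r_[p-u*(off+back),.16],T)
    env.movel(np.r_[p-u*(off+back),z],rate=.15)
    env.movel(np.r_[p-u*(off+.006),z],rate=.08)
    print("pre",env.read_force())
    env.movel(np.r_[q-u*off,z],rate=rate)
    print("push",env.read_force(),env.read_ee_pos(),env.read_t())
    env.movel(np.r_[q-u*(off+.03),z],rate=.1)
    env.movel(np.r_[q-u*(off+.04),.16],rate=.2)
E
python3 - <<'E'
from h import *
push((.6722,-.1309),(.5426,-.1477))
env.move_joints(HOME)
c=look(save="top1")
for q,e,k,px in find(c,'white',.038): print(q,round(e,4),px)
print(jar(c),env.read_t())
E
```

```text
pre [-0.6205  0.3628  0.0097]
push [ 1.7909  0.1627 -0.2777] [ 0.5839 -0.1424  0.022 ] 8.1167
[0.4664 0.3579 0.0429] 0.001 [129.7411 278.7857]
[0.5319 0.0213 0.0473] 0.0006 [282.1429 247.0924]
[ 0.5426 -0.149   0.048 ] 0.0005 [358.6612 240.5372]
[ 1.0898 -0.4086  0.3183] 0.1196 [462.5449  21.4963]
[1.1233 0.5368 0.1471] 0.046 [76.438  21.3013]
(array([0.4644, 0.3492, 0.036 ]), np.float64(0.0006395858960710263), np.float64(1.0), array([127.0729, 276.9375])) 12.325
```

View pics/top1.png

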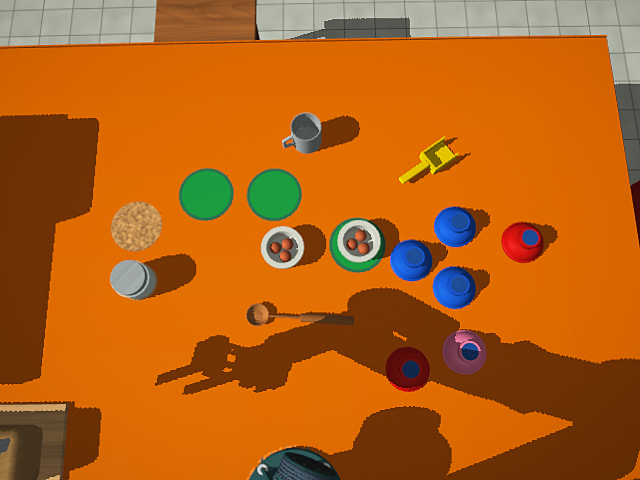

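The first dish now stands centred in the right-hand mat, at (359,241) in the picture. Its fit is (0.5426, -0.149), within 1.5 mm of the mat centre. Next come the second dish and the jar.

```bash
python3 - <<'E'
from h import *
push((.5319,.0213),(.6674,.0441))
env.move_joints(HOME)
c=look(); J=jar(c); print(J)
p=J[0][:2]
push(p,(.5965,.3653),off=.0405,back=.025)
env.move_joints(HOME)
c=look(save="top2")
for q,e,k,px in find(c,'white',.038)[:4]: print(q,round(e,4),px)
for q,e,k,px in find(c,'blue',.0025): print(q,round(e,4),px)
print(jar(c),env.read_t())
E
```

```text
pre [-0.4054  0.5158 -0.5173]
push [ 0.1669 -0.7609 -2.4569] [0.6264 0.0372 0.0221] 18.7583
(array([0.4644, 0.3492, 0.036 ]), np.float64(0.0006395858960710263), np.float64(1.0), array([127.0729, 276.9375]))
pre [-0.1323 -0.2567  0.2615]
push [-1.2341  0.2453 -0.6039] [0.5562 0.3604 0.022 ] 27.7833
[ 0.5426 -0.149   0.048 ] 0.0005 [358.525 240.65 ]
[0.6006 0.3718 0.0432] 0.0013 [127.6364 221.0182]
[0.6681 0.043  0.0482] 0.0007 [272.7542 188.7288]
[ 1.0898 -0.4086  0.3183] 0.1196 [462.6945  21.5021]
[ 0.4392 -0.3623  0.0471] 0.0005 [453.7607 287.2821]
[ 0.5034 -0.2686  0.0469] 0.0005 [410.6552 260.0172]
[ 0.5804 -0.374   0.0472] 0.0005 [454.4825 226.5088]
(array([0.5956, 0.3628, 0.0361]), np.float64(0.0006461487375733954), np.float64(0.9042553191489362), array([124.9787, 218.0213])) 30.6167
```

View pics/top2.png

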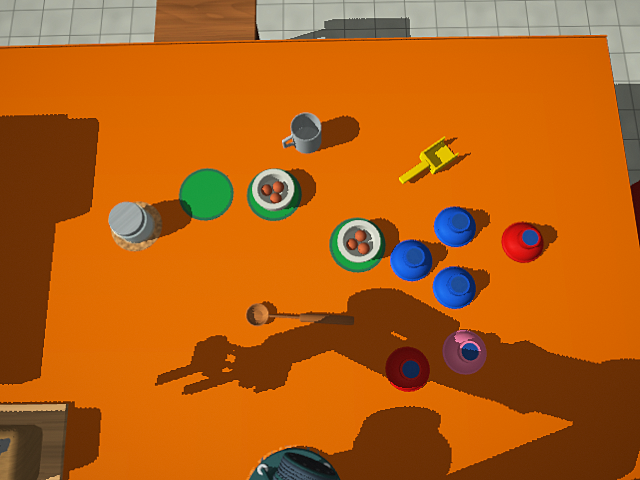

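All three slid items stand in their places: the jar fit is (0.596, 0.363) against the coaster at (0.5965, 0.3653). Next I squeeze the first bowl's foot along two axes. Its true position is then the TCP's, which gives the camera bias.

```bash
python3 - <<'E'
from h import *
p=np.array([.5034,-.2687])+[0,.0015]
for phi in (0,np.pi): print(env.inverse_kinematics(np.r_[p,.05],tool(phi)))
T0=tool(0); T1=tool(np.pi/2)
if env.inverse_kinematics(np.r_[p,.05],T1) is None: T1=tool(-np.pi/2)
env.command_gripper(.070)
env.move_to(np.r_[p,.12],T1); env.movel(np.r_[p,.049],rate=.12)
env.command_gripper(.03,6); print(env.read_gripper_width(),env.read_force()); env.command_gripper(.070)
env.movel(np.r_[p,.085],rate=.15); env.move_to(np.r_[p,.085],T0); env.movel(np.r_[p,.049],rate=.12)
env.command_gripper(.03,6); print(env.read_gripper_width(),env.read_force(),env.read_ee_pos()); env.command_gripper(.070)
env.movel(np.r_[p,.15],rate=.2); env.move_joints(HOME)
c=look(save="top3")
for q,e,k,px in find(c,'blue',.0025): print(q,round(e,4),px)
print(jar(c)[0],p,env.read_t())
E
```

```text
[-0.5875  0.224   1.5591 -0.      1.3585  0.9833]
[-0.5875  0.224   1.5591 -0.      1.3585 -2.1582]
0.045712167018932354 [-0.0257  0.3801  1.8436]
0.04578491467277708 [ 0.4177 -0.5971  2.024 ] [ 0.5038 -0.2675  0.0498]
[ 0.4392 -0.3622  0.0471] 0.0005 [453.7521 287.2821]
[ 0.5037 -0.2684  0.0469] 0.0005 [410.819  259.9655]
[ 0.5804 -0.374   0.0472] 0.0005 [454.4825 226.5   ]
[0.6187 0.3782 0.0359] [ 0.5034 -0.2672] 42.9833
```

The camera bias is about (0, -1 mm). The jar has been knocked to (0.619, 0.378), so it goes back first, before the covers.

```bash
python3 - <<'E'
from h import *
p=np.array([.6187,.3792]);q=np.array([.596,.3663])
for nm,qq in(("direct",q),("-y",np.array([.6187,q[1]])),("-x",np.array([q[0],.3792])),("a",np.array([.608,.362])),("b",np.array([.605,.360]))):
    d=qq-p;u=d/np.hypot(*d);phi=np.arctan2(u[1],u[0])
    for tilt in(.0,.1,.2):
      for fl in (1,-1):
        T=tool(phi,tilt)*np.array([fl,fl,1])
        print(nm,tilt,fl,[env.inverse_kinematics(np.r_[p-u*s,z],T) is not None for s,z in((.0655,.16),(.0655,.022),(.055,.022),(.0405,.022))])
E
```

```text
direct 0.0 1 [True, True, True, True]
direct 0.0 -1 [True, True, True, True]
direct 0.1 1 [True, True, True, True]
direct 0.1 -1 [True, True, True, True]
direct 0.2 1 [True, True, True, True]
direct 0.2 -1 [True, True, True, True]
-y 0.0 1 [False, False, False, False]
-y 0.0 -1 [True, True, True, True]
-y 0.1 1 [False, True, True, False]
-y 0.1 -1 [True, True, True, True]
-y 0.2 1 [True, True, True, True]
-y 0.2 -1 [True, True, True, True]
-x 0.0 1 [True, True, True, True]
-x 0.0 -1 [True, True, True, True]
-x 0.1 1 [True, True, True, True]
-x 0.1 -1 [True, True, True, True]
-x 0.2 1 [True, True, True, True]
-x 0.2 -1 [True, True, True, True]
a 0.0 1 [True, True, True, True]
a 0.0 -1 [True, True, True, True]
a 0.1 1 [True, True, True, True]
a 0.1 -1 [True, True, True, True]
a 0.2 1 [True, True, True, True]
a 0.2 -1 [True, True, True, True]
b 0.0 1 [True, True, True, True]
b 0.0 -1 [True, True, True, True]
b 0.1 1 [True, True, True, True]
b 0.1 -1 [True, True, True, True]
b 0.2 1 [True, True, True, True]
b 0.2 -1 [True, True, True, True]
```

```bash
python3 - <<'E'
from h import *
c=look(); J=jar(c)[0]; print(J)
push(J[:2]+[0,.001],(.596,.3663),off=.0405,back=.022)
env.move_joints(HOME)
c=look(save="top4"); print(jar(c)[0],env.read_t())
for q,e,k,px in find(c,'white',.038)[:4]: print(q,round(e,4),px)
E
```

```text
[0.6186 0.3783 0.0359]
pre [ 0.383  -0.3925  0.0002]
push [-0.1864  0.5493 -0.9882] [0.6312 0.3864 0.022 ] 47.4667
[0.5973 0.3649 0.0361] 50.7167
[ 0.5426 -0.149   0.048 ] 0.0005 [358.5417 240.65  ]
[0.6019 0.3742 0.0439] 0.0011 [126.9455 220.0727]
[0.6681 0.043  0.0482] 0.0007 [272.7542 188.7288]
[ 1.0898 -0.4086  0.3183] 0.1196 [462.6945  21.4989]
```

View pics/top4.png

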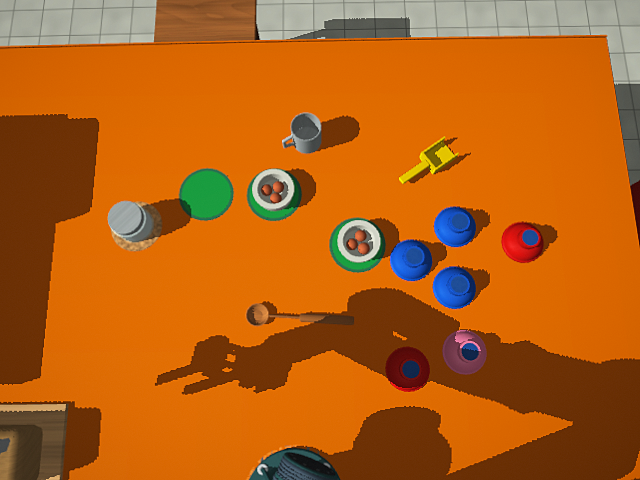

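The jar is back on the coaster, at (0.597, 0.365). Now the first cover.

```bash
cat >> h.py <<'E'
def pick(p,phi=0,F=25):
    T=tool(phi)
    env.command_gripper(.070); env.move_to(np.r_[p,.13],T); env.movel(np.r_[p,.049],rate=.12)
    env.command_gripper(.03,F); env.hold(.1)
    print("grip",env.read_gripper_width(),env.read_ee_pos())
    env.movel(np.r_[p,.125],rate=.1); print("up",env.read_gripper_width(),env.read_force())
E
python3 - <<'E'
from h import *
p=np.array([.5036,-.2674]);d=np.array([.5427,-.148])
pick(p)
env.movel(np.r_[d,.125],rate=.1); env.hold(.2)
print(env.read_gripper_width(),env.read_force(),env.read_ee_pos(),env.read_t())
look("scene","s5");look("top","t5")
E
```

```text
grip 0.04538149058140685 [ 0.5039 -0.2676  0.0496]
up 0.045457397709934136 [-0.5641  0.0155 -0.4803]
0.04538945519572792 [-0.1474  1.0708 -1.8512] [ 0.5426 -0.1485  0.125 ] 58.125
```

View pics/s5.png

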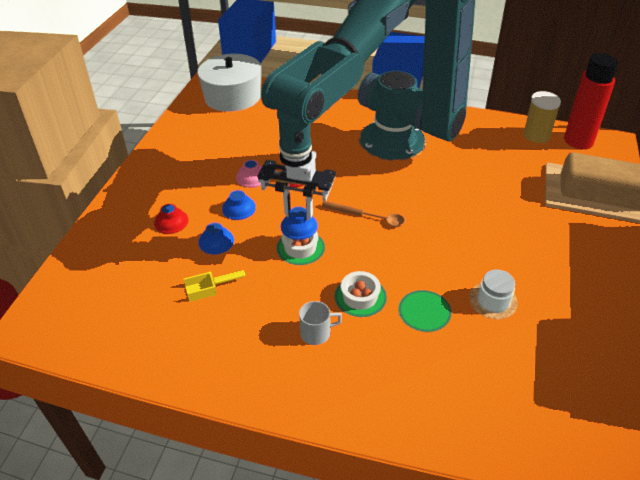

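The cover hangs level at (299,223), over the dish at (300,242). I am lowering it.

```bash
python3 - <<'E'
from h import *
d=np.array([.5427,-.148])
env.movel(np.r_[d,.094],rate=.06); print(env.read_gripper_width(),env.read_force()[2],env.read_ee_pos())
z=.094
f0=env.read_force()[2]
while z>.0885:
    z-=.001; env.movel(np.r_[d,z],rate=.02); env.hold(.1); f=env.read_force()[2]; print(round(z,4),f)
    if f-f0>4: break
env.command_gripper(.070); env.movel(np.r_[d,.15],rate=.1); env.move_joints(HOME)
c=look(save="t6"); look("scene","s6")
for q,e,k,px in find(c,'blue',.0425): print('b',q,round(e,4),px)
for q,e,k,px in find(c,'white',.038)[:4]: print(q,round(e,4),px)
print(jar(c)[0],env.read_t())
a=cv2.resize(c["frame"][210:275,325:400],None,fx=5,fy=5,interpolation=cv2.INTER_NEAREST)
b=cv2.resize(look("scene")["frame"][205:270,265:340],None,fx=5,fy=5,interpolation=cv2.INTER_NEAREST)
cv2.imwrite("pics/z6.png",np.hstack([a,b])[:,:,::-1])
E
```

```text
0.04560049332521419 -1.0750431561083973 [ 0.5427 -0.148   0.0938]
0.093 -0.24995969113593797
0.092 -1.6556885123759293
0.091 -1.3048705892072578
0.09 -0.2776855118500253
0.089 3.71109760007592
b [ 0.4338 -0.3524  0.0455] 0.0005 [453.7863 287.2821]
b [ 0.5432 -0.1491  0.047 ] 0.0007 [358.6891 240.1765]
b [ 0.5702 -0.3637  0.0456] 0.0005 [454.4825 226.5088]
[0.6021 0.374  0.0438] 0.0011 [127.1161 220.125 ]
[0.6681 0.043  0.0482] 0.0007 [272.7542 188.7288]
[ 1.0898 -0.4086  0.3183] 0.1196 [462.6945  21.4968]
[1.1233 0.5368 0.1471] 0.046 [76.438  21.3038]
[0.5972 0.3649 0.0362] 64.8333
```

View pics/z6.png

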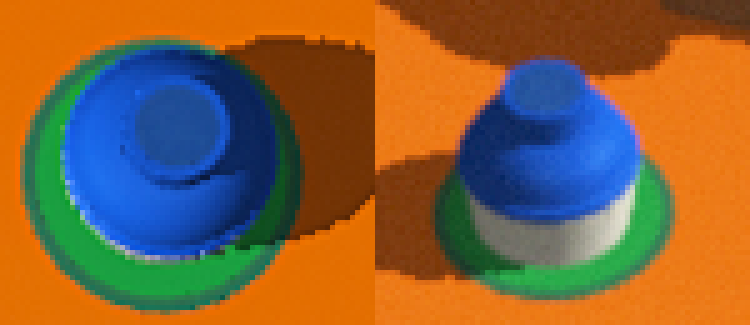

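The first cover sits level and rim on rim, offset under 1 mm: (0.5432, -0.1491) against the dish's (0.5426, -0.149). Now the second.

```bash
python3 - <<'E'
from h import *
p=np.array([.5805,-.373]);d=np.array([.6680,.0440])
pick(p)
env.movel(np.r_[p,.165],rate=.1)
env.movel(np.r_[d,.165],rate=.15); env.hold(.2)
print(env.read_gripper_width(),env.read_force(),env.read_ee_pos(),env.read_t())
env.movel(np.r_[d,.125],rate=.1); print(env.read_gripper_width())
c=look("scene")
cv2.imwrite("pics/z7.png",cv2.resize(c["frame"][170:330,260:460],None,fx=3,fy=3)[:,:,::-1])
E
```

```text
grip 0.045605278669854 [ 0.5808 -0.3732  0.0498]
up 0.0455383906216962 [ 0.2315 -0.7581 -1.5055]
0.04568642959656697 [ 0.6776  0.4568 -1.6318] [0.668  0.0438 0.165 ] 74.6667
0.0455716381587927
```

View pics/z7.png

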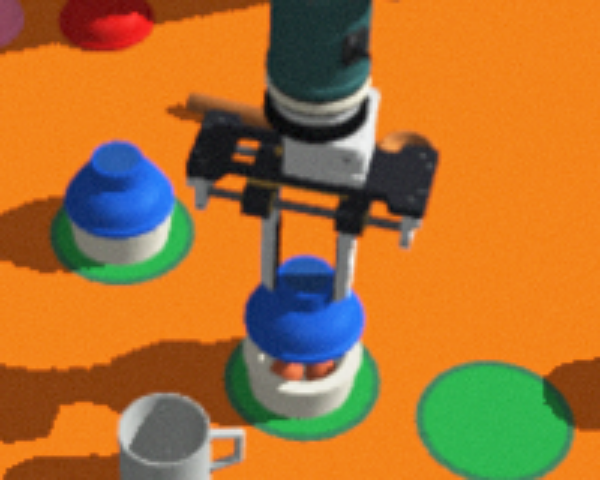

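The cover is held level in the zoomed crop at (305,310), above the dish at (303,375). I am lowering it with a force check.

```bash
python3 - <<'E'
from h import *
d=np.array([.6680,.0440])
env.movel(np.r_[d,.098],rate=.06); env.hold(.1);f0=env.read_force()[2];z=.098
print(f0,env.read_gripper_width())
while z>.0882:
    z-=.001; env.movel(np.r_[d,z],rate=.02); env.hold(.1); f=env.read_force()[2]; print(round(z,4),round(f,2),end='; ')
    if f-f0>4: break
env.command_gripper(.070); env.movel(np.r_[d,.15],rate=.1); env.move_joints(HOME)
c=look(save="t8"); s=look("scene","s8")
for q,e,k,px in find(c,'blue',.0425): print('b',q,round(e,4),px)
for q,e,k,px in find(c,'green',0): print('g',q,round(e,4),px)
print(jar(c)[0],env.read_t())
a=cv2.resize(c["frame"][155:220,235:310],None,fx=5,fy=5,interpolation=cv2.INTER_NEAREST)
b=cv2.resize(s["frame"][255:320,325:400],None,fx=5,fy=5,interpolation=cv2.INTER_NEAREST)
cv2.imwrite("pics/z8.png",np.hstack([a,b])[:,:,::-1])
E
```

```text
-0.7387049219175209 0.0452546264106631
0.097 -0.55; 0.096 -0.77; 0.095 -0.33; 0.094 -1.54; 0.093 -1.21; 0.092 -0.83; 0.091 -0.6; 0.09 -1.04; 0.089 2.19; 0.088 6.51; b [ 0.4338 -0.3523  0.0455] 0.0005 [453.7521 287.2821]
b [ 0.5432 -0.1491  0.047 ] 0.0007 [358.6891 240.1681]
b [0.6679 0.0428 0.0471] 0.0006 [272.6261 187.9826]
g [ 0.5426 -0.1477  0.0628] 0.0006 [356.8824 244.8706]
g [0.6676 0.0439 0.063 ] 0.0006 [274.5779 199.4874]
g [0.6716 0.2049 0.0628] 0.0006 [205.8079 194.0331]
[0.5973 0.3648 0.0361] 83.425
```

View pics/z8.png

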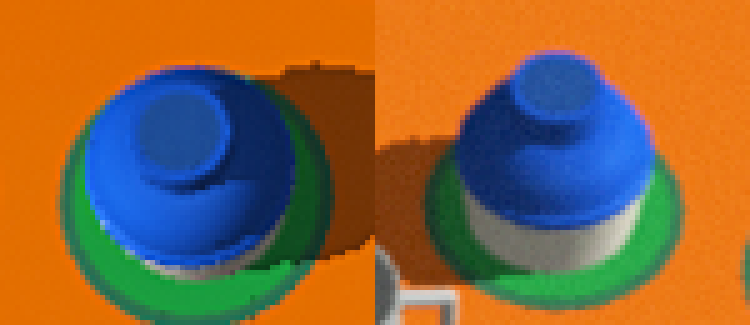

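View pics/t8.png

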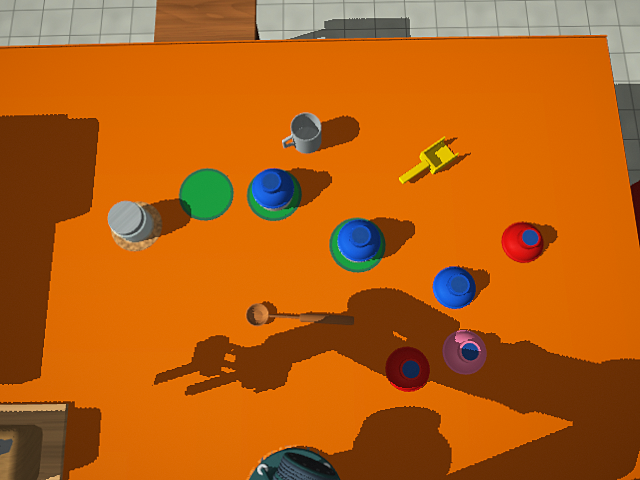

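Both dishes stand covered in their mats, at (273,188) and (359,240), and the jar is on the coaster. The mug, spoon and scoop are where they were at the start. Handing in.

```bash
python3 - <<'E'
from h import *
print(env.hand_in(),env.read_t())
E
```

```text
the job is handed in; nothing more can be done
the job is handed in; nothing more can be done
```

The breakfast corner is laid and handed in. Two dishes were present; each stands on its own mat under a blue bowl, and the sugar jar is on the coaster.

I slid both dishes and the jar with two low fingers behind them. While I was calibrating the camera against the first bowl, the jar was knocked about 28 mm out of the coaster. I pushed it back before setting any cover.

The last pictures, at 83 s, showed:

| Check | Result |
|---|---|
| Covers against dishes | centres within about 1 mm, both level and rim on rim |
| Dishes within mats | within about 1.5 mm of the mat centres (room for 17 mm) |
| Jar within coaster | within about 1 mm of the centre (room for 18 mm) |
| Mug, spoon, scoop | look unmoved, checked by eye only |

- **Camera bias:** The top camera read about 1 mm low in y compared with the robot. I corrected for that when placing.
- **Grip:** I saw no slackening of the grip.
- **Failed checks:** None of these checks failed. The hand-in gives no verdict, so I have not seen how it was judged.

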